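# Fetch the boxed-in tin from the counter rack

### The job

The small tin is boxed in between the glass shaker and the lidded jar on the wooden counter rack: first clear the shaker and the jar into the low metal tray, then fetch the tin and stand it on the middle of the round cork trivet, and only after that put the shaker and the jar back on the rack, each exactly in the end bay it came from. Set everything down upright and let go of it, and do not knock the garlic bulb or the tomato about.

Things in the scene. Friction and masses are not known exactly. Their poses are not given: they have to be found in the camera images.
- rack: Dark wooden rack, fixed, board 208 x 84 mm, its top 14 mm above its origin (centre of the underside). Three bays with round black pads at x = -66, 0, +66 mm, y = 0; x points roughly away from the robot. A steel upright, 50 mm wide along x, 92 mm high, at y = +35 to +42 mm beside the middle bay: what stands there can be gripped only along the row. End bays: grip across the row.
- glass_shaker: Glass table shaker with a rounded metal cap, round, 58 mm across, 83 mm high, about 0.13 kg; stands in one of the two end bays at the start. Origin: centre of its underside, z up.
- small_tin: Short plain-topped tin can, round, 57 mm across, 72 mm high, about 0.18 kg, lower than its neighbours and only 5 to 8 mm from them; stands in the middle bay at the start. Origin: centre of its underside, z up.
- lidded_jar: Glass jar with a wide flat black lid, round, 64 mm across, 94 mm high, about 0.33 kg; grip it well up, about 60 mm above its foot, to keep the lid clear of the palm; stands in the other end bay at the start. Origin: centre of its underside, z up.
- side_tray: Low open aluminium tray, fixed, 236 mm (its x) x 124 mm (its y), rim 12 mm high, walls and floor 3 mm thick: the side area. Shaker and jar fit side by side along its x axis, for example at x = -55 and +55 mm, with room for fingers. Origin: centre of the underside, on the table; things stand 3 mm above it.
- trivet: Round cork trivet, fixed, 112 mm across, top 10 mm above its origin, which is the centre of the underside on the table.
- garlic: Loose garlic bulb, 53 mm, a bystander about 10 cm beyond the trivet. Origin: centre of its underside.
- tomato: Loose tomato, 57 mm across, 62 mm high, a bystander about 12 cm on the robot's side of the trivet. Origin: centre of its underside.

How it is judged:
By the outcome, as a careful person would: the job done as asked, in the order asked, and still so for the second after the job is handed in, with the robot touching nothing.
It also fails if it takes over 125 s, if anything falls off the work surface, if the arm or the gripper's body presses on something with over 40 N, if the wrist force passes 120 N, or if a joint passes its speed limit or range.

### The arm

A 6-joint arm with a two-finger parallel gripper is mounted at the origin on a cart in front of the work surface, level with it; the furniture and walls round the work are solid. World frame = base frame: x ahead of the robot, y to its left, z up, the work surface at z = 0. Lengths are in m, angles in rad, forces in N, time in s.
With the tool pointing down it reaches from about 0.3 to 0.775 m from the base axis. Payload 14.6 kg.
Tool frame: the origin (TCP) lies on the centre line of the jaws, within the pads' length; the fingertips stand 19 mm ahead of it and the grasp point (between the pads) is the TCP; z points along the fingers, x is the direction in which the jaws open and shut, and the axes are right-handed (so a half turn about z gives the same grasp; the last joint's range is limited). The gripper opens to 94 mm and grips with 3 to 60 N. Pads are 16 mm wide; open, the fingers measure 119 mm over their backs; the gripper's body (75 mm by 177 mm) begins 78 mm behind the grasp point.
Start: joints at [1.063, 0.3, 1.521, -0, 1.321, -0.067], TCP at [0.235, 0.497, 0.224] pointing down, gripper open.
Joint ranges: [-3.03, 3.03], [-0.79, 2.21], [0.23, 2.52], [-1.04, 4.18], [0, 3.07], [-2.55, 2.55]. Speed limits (rad/s): [2.22, 2.22, 2.57, 3.14, 3.14, 3.14].

### API

Orientations are given as [roll, pitch, yaw] about the fixed x, y, z axes, in that order (R = Rz(yaw) Ry(pitch) Rx(roll)).
In Python, from station import ctrl, imaging gives the robot as it stands.
- The arm moves only by the shell command python3 -m handwheel 'ROWS' [OPENING] [FORCE]. ROWS is JSON, a list that holds one entry, the list of rows, each a list of 4 numbers: the shift along the tool's x, y, z in m, then the turn about the tool's z in rad. A call has 1 to 10 rows; each row shifts and turns the pose as measured when the row begins, along the tool's axes as they then stand; what a row does not reach is not made up. A row lasts 1/10 s, in which the tool goes at most 50 mm and 8.59 degrees, less where a joint would pass 70% of its speed; a pose out of reach is approached as far as the arm can. A call is refused whole if a number of a shift passes 0.05 or a number of a turn 0.15, either way. A call with a gripper value outside its range is refused whole. OPENING is the finger opening in m, from 0 to 0.094, set as the call begins (- or left out, the last holds). The fingers move at their own pace and stop on an object; FORCE is the grip in N (left out, the last holds). Time passes only in rows, so rows that do not move let the fingers close. It gives the time, the measured TCP pose, the force and the opening at its end, in the units of the state.
- ctrl.get_obs(): the state, without advancing time (a new reading comes with each control period).
- imaging.camera(name): name is "side" or "top" or "wrist"; returns the picture (400x640x3 uint8, red, green, blue); there is no depth.
- imaging.camera_model(name): a dict with "camera_matrix" (3x3 intrinsics, pixels), "position" and "attitude" of the camera in the world. Camera axes: x right, y up, looking along -z (the intrinsics and any distortion apply to the point x, -y, -z); pixel columns grow to the right and rows downward; lengths in m; the calibration is good to about 2 mm. A picture is of the moment at which its call begins: read the wrist's pose just before it. camera_model takes no time and is no camera call; for the wrist camera it gives the pose at the moment of the call.
- ctrl.hand_in(): hands the job in, once; it reports no verdict.
The state is a dict: "time_s": time; "qpos": joint angles; "joint_vel": joint speeds; "tau": joint torques, N m; "ee_pos": TCP position; "eef_rot": TCP orientation; "force": force on the tool from outside, world axes, zero at the start; "moment": the same for the moment, N m; "grip_width": finger opening in m.
Only numpy, scipy, OpenCV 4.12 (cv2) and the standard library are available. Lean on these libraries where they do the work, as an engineer would, in place of code of your own. Each camera call takes 0.05 s, during which the arm holds its last target. There are 200 camera calls.

## Working session

There is one attempt and no reset: what is moved stays moved. The work goes in short steps, Python scripts to look and compute and a shell command to move; the robot and the scene stay as the last step left them, time stands still between calls to the robot, and variables do not carry over. Pictures are saved under pics/ and viewed, about 12 in all and at most 16, crops included, and the job is handed in when it is done.

```bash
ls; mkdir -p pics
python3 - <<'E'
from station import ctrl, imaging
import cv2,numpy as np
print(ctrl.get_obs())
for n in ("top","side"):
    m=imaging.camera_model(n);print(n,m)
    cv2.imwrite(f"pics/{n}0.png",imaging.camera(n)[:,:,::-1])
print(imaging.camera_model("wrist"))
E
```

```text
pics
{'time_s': 0.0, 'qpos': array([ 1.06340270e+00,  3.00457545e-01,  1.52159323e+00, -1.46615963e-06,
        1.32067760e+00, -6.65942660e-02]), 'joint_vel': array([-0.00021671,  0.00043362, -0.00071125, -0.00025592, -0.00074431,
       -0.00036961]), 'tau': array([ 5.68744736e-05, -5.31811738e+01, -3.52733445e+01,  7.08298758e-02,
        2.44007679e-02, -1.18161383e-04]), 'ee_pos': array([0.2345474 , 0.49721526, 0.22388861]), 'eef_rot': array([-3.14151849e+00,  1.13330175e-03,  1.12999738e+00]), 'force': array([ 0.20704414, -0.65815614,  0.47917337]), 'moment': array([-0.00259952,  0.02436498,  0.03449823]), 'grip_width': 0.09378838780148151}
top {'camera_matrix': array([[382.30357876,   0.        , 320.2595987 ],
       [  0.        , 382.30357876, 194.0208826 ],
       [  0.        ,   0.        ,   1.        ]]), 'position': array([ 0.35156484, -0.19551613,  0.87312805]), 'attitude': array([ 0.18968563, -0.00516171, -1.59719223])}
side {'camera_matrix': array([[372.66443371,   0.        , 317.52767462],
       [  0.        , 372.66443371, 195.61812789],
       [  0.        ,   0.        ,   1.        ]]), 'position': array([ 0.13029421, -0.72892659,  0.63736703]), 'attitude': array([ 0.83746526, -0.01481756, -0.58432545])}
{'camera_matrix': array([[301.57490118,   0.        , 323.25100196],
       [  0.        , 301.57490118, 199.69524874],
       [  0.        ,   0.        ,   1.        ]]), 'position': array([0.16455496, 0.53042514, 0.38480807]), 'attitude': array([-2.73536821e-01,  1.13113296e-03,  1.13113888e+00])}
```

View pics/top0.png

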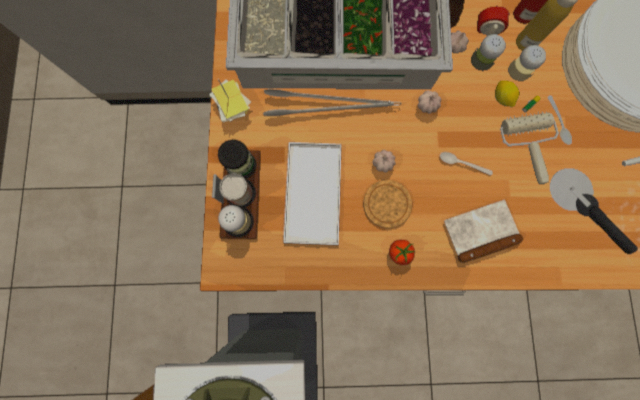

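View pics/side0.png

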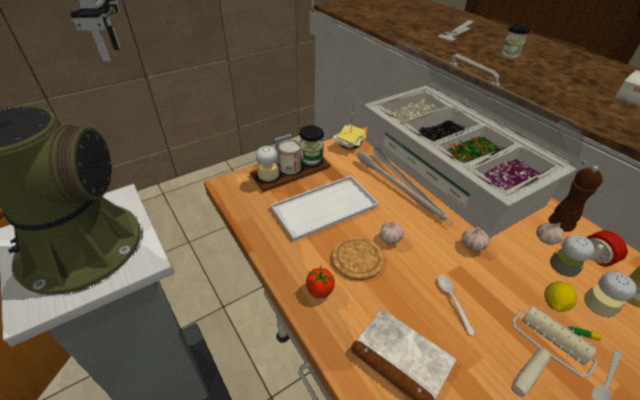

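Top view: shaker near (235,220), tin (237,191), jar (235,158), steel upright on the left (217,188), tray centred about (313,193), trivet (388,204). I'll zoom in to get the corners.

```bash
cat > h.py <<'E'
import numpy as np,cv2
from scipy.spatial.transform import Rotation as R
from station import ctrl, imaging
def ray(m,uv):
    K=m["camera_matrix"];d=np.linalg.inv(K)@np.array([uv[0],uv[1],1.]);d[1:]*=-1
    return R.from_euler('xyz',m["attitude"]).apply(d)
def back(m,uv,z):
    d=ray(m,uv);p=m["position"];return p+d*(z-p[2])/d[2]
def proj(m,P):
    c=R.from_euler('xyz',m["attitude"]).inv().apply(np.atleast_2d(P)-m["position"]);c[:,1:]*=-1
    q=c@m["camera_matrix"].T;return q[:,:2]/q[:,2:]
def crop(im,x,y,w,h,s,name):
    cv2.imwrite(f"pics/{name}.png",cv2.resize(np.ascontiguousarray(im[y:y+h,x:x+w,::-1]),None,fx=s,fy=s,interpolation=cv2.INTER_CUBIC))
E
python3 - <<'E'
from h import *
im=cv2.imread("pics/top0.png")[:,:,::-1]
crop(im,205,132,155,120,5,"c1")
m=imaging.camera_model("top")
# trivet by colour/ellipse in zoom; tray by white threshold
hsv=cv2.cvtColor(np.ascontiguousarray(im),cv2.COLOR_RGB2HSV)
w=((hsv[:,:,1]<40)&(hsv[:,:,2]>120)).astype(np.uint8);w[:, :275]=0;w[:,352:]=0;w[:125]=0;w[255:]=0
c=max(cv2.findContours(w,0,2)[0],key=cv2.contourArea);r=cv2.minAreaRect(c);print(r)
for p in cv2.boxPoints(r):print(p,back(m,p,.012))
crop(im,350,140,90,130,4,"c2")
E
```

```text
((312.4678039550781, 193.36917114257812), (54.11104965209961, 99.89447021484375), 2.12109637260437)
[283.58218 242.2808 ] [ 0.40885574 -0.1193517   0.012     ]
[287.27945 142.45479] [ 0.64223065 -0.12998916  0.012     ]
[341.35342 144.45753] [ 0.63416828 -0.25707331  0.012     ]
[337.65616 244.28355] [ 0.40124783 -0.24021658  0.012     ]
```

View pics/c1.png

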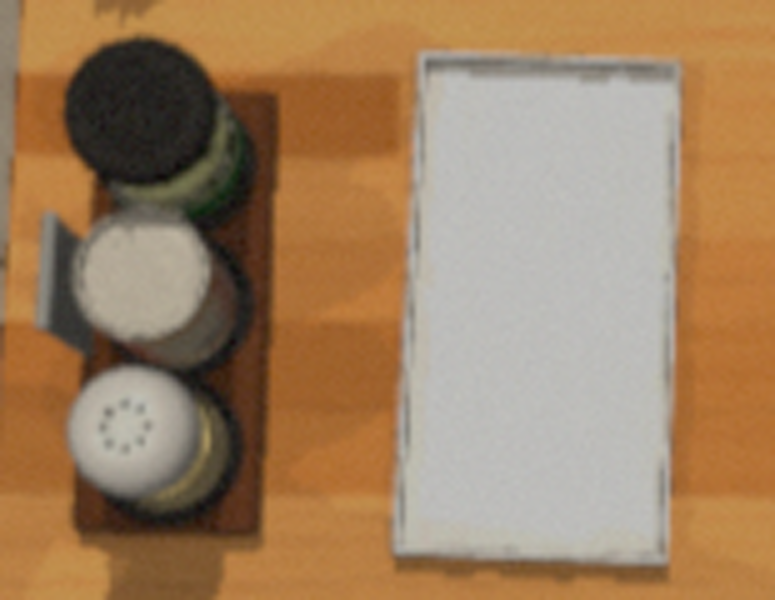

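View pics/c2.png

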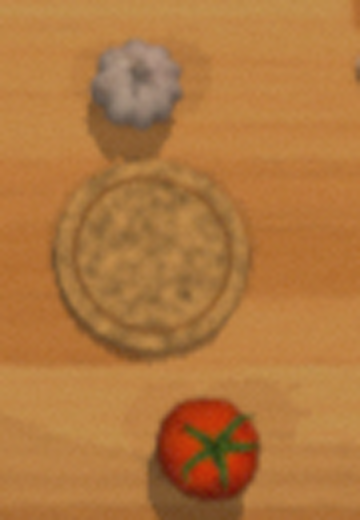

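c1: jar lid centre (140,110), tin top (142,278), shaker hole ring (125,426). Rack corners are at (277,94), (260,535) and (78,532); tray corners at (421,53), (680,62), (666,563) and (393,555). c2: trivet centre (152,257), garlic (137,82), tomato (208,447).

Run:
```python
from h import *
m=imaging.camera_model("top")
def f(n,x,y,z,s=5,o=(205,132)):
    p=back(m,((x+.5)/s-.5+o[0],(y+.5)/s-.5+o[1]),z);print(n,p.round(4),'reach',np.hypot(*p[:2]).round(3));return p
j=f('jar',140,110,.108);t=f('tin',142,278,.086);s=f('shaker',125,426,.097)
a=f('rFR',277,94,.014);b=f('rNR',260,535,.014);c=f('rNL',78,532,.014)
print('rack len',np.linalg.norm(a-b),'wid',np.linalg.norm(b-c),'centre',(a+c)/2,'yaw',np.arctan2(*(a-b)[1::-1]))
print('jar-sh',np.linalg.norm((j-s)[:2]),np.arctan2(*(j-s)[1::-1]))
q=[f('tray',x,y,.012) for x,y in((421,53),(680,62),(666,563),(393,555))]
tc=sum(q)/4;d=(q[0]+q[1]-q[2]-q[3])/2;print('tray c',tc,np.linalg.norm(d),np.linalg.norm(q[0]-q[1]),'yaw',np.arctan2(d[1],d[0]))
f('trivet',152,257,.01,4,(350,140));f('garlic',137,82,.03,4,(350,140));f('tomato',208,447,.05,4,(350,140))
# upright top: z=.106
f('up',48,213,.106);f('up',40,330,.106)
w=imaging.camera_model("wrist");T=ctrl.get_obs()
Rt=R.from_euler('xyz',T['eef_rot']);print('cam in tool',Rt.inv().apply(w['position']-T['ee_pos']),'tool axes',Rt.as_matrix().round(3))
```

```text
jar [ 0.5884 -0.0235  0.108 ] reach 0.589
tin [ 0.5218 -0.0207  0.086 ] reach 0.522
shaker [ 0.4578 -0.0172  0.097 ] reach 0.458
rFR [ 0.6237 -0.0662  0.014 ] reach 0.627
rNR [ 0.4185 -0.0593  0.014 ] reach 0.423
rNL [0.4219 0.022  0.014 ] reach 0.423
rack len 0.20534957063275888 wid 0.08136903961790512 centre [ 0.52282133 -0.02211737  0.014     ] yaw -0.033697875617972495
jar-sh 0.1307849096168187 -0.04847982579106719
tray [ 0.6428 -0.1336  0.012 ] reach 0.657
tray [ 0.6353 -0.2553  0.012 ] reach 0.685
tray [ 0.4014 -0.2405  0.012 ] reach 0.468
tray [ 0.4082 -0.1185  0.012 ] reach 0.425
tray c [ 0.5219245  -0.18698742  0.012     ] 0.23473204098839795 0.12199621777744368 yaw -0.06368460009827463
trivet [ 0.4902 -0.3579  0.01  ] reach 0.607
garlic [ 0.5885 -0.3516  0.03  ] reach 0.686
tomato [ 0.3805 -0.3742  0.05  ] reach 0.534
up [0.5458 0.014  0.106 ] reach 0.546
up [0.4968 0.016  0.106 ] reach 0.497
cam in tool [-2.04023203e-05 -7.74846427e-02 -1.60841903e-01] tool axes [[ 0.427  0.904 -0.   ]
 [ 0.904 -0.427 -0.001]
 [-0.001 -0.    -1.   ]]
```

Sizes agree: rack measures 205x81 mm, tray 235x122 mm, and shaker to jar 131 mm. I'll write a small helper that reports the remaining distance, then move above the shaker.

```bash
cat > go.py <<'E'
import sys;from h import *
# usage: go.py x y z yaw -> remaining shift in present tool axes and turn about tool z
x,y,z,yaw=map(float,sys.argv[1:5]);o=ctrl.get_obs();r=R.from_euler('xyz',o['eef_rot'])
d=r.inv().apply(np.array([x,y,z])-o['ee_pos']);e=-(yaw-o['eef_rot'][2]+np.pi)%(2*np.pi)-np.pi
e=-((yaw-o['eef_rot'][2]+np.pi)%(2*np.pi)-np.pi)
print('t',round(o['time_s'],2),'pos',o['ee_pos'].round(4),'rpy',o['eef_rot'].round(3),'rem',d.round(4),'turn',round(e,3),'F',o['force'].round(1),'w',round(o['grip_width'],4))
E
python3 -m handwheel '[[[0,0,0,-0.135],[0,0,0,-0.135],[0,0,0,-0.13],[-0.036,0.0174,0,0],[-0.036,0.0174,0,0],[-0.036,0.0174,0,0],[-0.036,0.0174,0,0],[-0.036,0.0174,0,0],[-0.036,0.0174,0,0],[-0.036,0.0174,0,0]]]' 0.094 20
python3 go.py 0.458 -0.0172 0.18 1.53
```

```text
time_s: 1.1
ee_pos: [0.3508, 0.2352, 0.2209]
eef_rot: [-3.137, 0.006, 1.554]
force: [0.4, 0.6, 0.2]
grip_width: 0.0942
t 1.1 pos [0.3508 0.2352 0.2209] rpy [-3.137  0.006  1.554] rem [-0.2504  0.1116  0.0419] turn 0.024 F [0.4 0.6 0.2] w 0.0942
```

```bash
python3 -m handwheel '[[[-0.035,0.016,0.004,0.012],[-0.035,0.016,0.004,0.012],[-0.035,0.016,0.004,0],[-0.035,0.016,0.004,0],[-0.035,0.016,0.004,0],[-0.035,0.016,0.004,0],[-0.03,0.012,0.004,0],[0,0,0,0]]]'
python3 go.py 0.458 -0.0172 0.18 1.53
python3 - <<'E'
from h import *
m=imaging.camera_model("wrist");im=imaging.camera("wrist")
cv2.imwrite("pics/w1.png",im[:,:,::-1]);np.save("w1.npy",np.r_[m["position"],m["attitude"]]);print(m)
E
```

```text
time_s: 1.9
ee_pos: [0.4523, -0.0231, 0.1921]
eef_rot: [-3.137, 0.006, 1.525]
force: [0.3, 0.9, 0.4]
grip_width: 0.0939
t 1.9 pos [ 0.4523 -0.0231  0.1921] rpy [-3.137  0.006  1.525] rem [0.0062 0.0055 0.012 ] turn -0.005 F [0.3 0.9 0.4] w 0.0939
{'camera_matrix': array([[301.57490118,   0.        , 323.25100196],
       [  0.        , 301.57490118, 199.69524874],
       [  0.        ,   0.        ,   1.        ]]), 'position': array([ 0.37563655, -0.01897779,  0.35332368]), 'attitude': array([-0.26841087,  0.00638924,  1.52623521])}
```

View pics/w1.png

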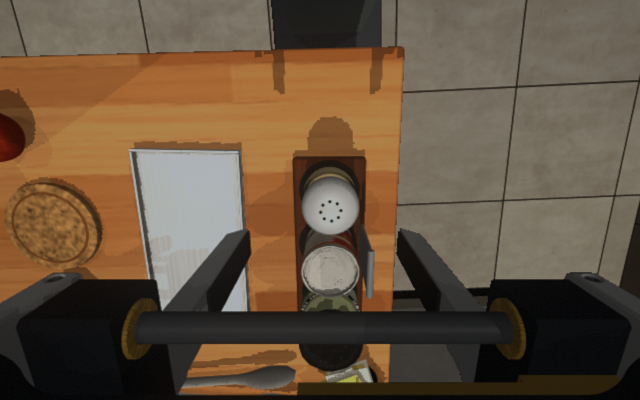

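Wrist view: shaker hole ring at (331,212), tin top (330,271), rack near corners (294,157) and (366,157), tray near corners (131,150) and (240,151), trivet about (54,224). I'll check these against the top-camera values.

Run:
```python
from h import *
m=imaging.camera_model("wrist")
for n,u,v,z in(('sh',331,212,.097),('tin',330,271,.086),('rNL',366,157,.014),('rNR',294,157,.014),('trayNL',240,151,.012),('trayNR',131,150,.012),('triv',54,224,.01)):print(n,back(m,(u,v),z).round(4))
```

```text
sh [ 0.4573 -0.016   0.097 ]
tin [ 0.5216 -0.0192  0.086 ]
rNL [0.4208 0.0262 0.014 ]
rNR [ 0.4173 -0.0546  0.014 ]
trayNL [ 0.4082 -0.1152  0.012 ]
trayNR [ 0.4017 -0.2381  0.012 ]
triv [ 0.4862 -0.3522  0.01  ]
```

The two cameras agree within 2–4 mm. Shaker at about (0.458,-0.0165). Descending.

```bash
python3 -m handwheel '[[[0.006,0.0055,0.012,0],[0,0,0.02,0],[0,0,0.025,0],[0,0,0.025,0],[0,0,0.025,0],[0,0,0.015,0],[0,0,0.01,0],[0,0,0,0]]]'
python3 go.py 0.458 -0.0165 0.055 1.53
```

```text
time_s: 2.75
ee_pos: [0.456, -0.0062, 0.0515]
eef_rot: [-3.136, 0.004, 1.535]
force: [-0.4, -0.3, 0.6]
grip_width: 0.0942
t 2.75 pos [ 0.456  -0.0062  0.0515] rpy [-3.136  0.004  1.535] rem [-0.0103  0.0024 -0.0035] turn 0.005 F [-0.4 -0.3  0.6] w 0.0942
```

```bash
python3 -m handwheel '[[[-0.01,0.0024,-0.0035,0],[0,0,0,0]]]'
python3 go.py 0.458 -0.0165 0.055 1.53
```

```text
time_s: 2.95
ee_pos: [0.4587, -0.016, 0.056]
eef_rot: [-3.137, 0.004, 1.537]
force: [0.7, -0.2, 0.4]
grip_width: 0.0938
t 2.95 pos [ 0.4587 -0.016   0.056 ] rpy [-3.137  0.004  1.537] rem [-0.0005 -0.0007  0.001 ] turn 0.007 F [ 0.7 -0.2  0.4] w 0.0938
```

```bash
python3 -m handwheel '[[[0,0,0,0],[0,0,0,0],[0,0,0,0],[0,0,0,0],[0,0,0,0],[0,0,0,0],[0,0,0,0]]]' 0.03 20
python3 go.py 0.458 -0.0165 0.055 1.53
```

```text
time_s: 3.65
ee_pos: [0.4598, -0.0165, 0.0581]
eef_rot: [-3.141, 0.005, 1.535]
force: [0.2, -0.3, 0.5]
grip_width: 0.0544
t 3.65 pos [ 0.4598 -0.0165  0.0581] rpy [-3.141  0.005  1.535] rem [-0.0001 -0.0018  0.0031] turn 0.005 F [ 0.2 -0.3  0.5] w 0.0544
```

```bash
python3 -m handwheel '[[[0,0,-0.01,0],[0,0,-0.02,0],[0,0,-0.025,0],[0,0,-0.025,0],[0,0,-0.02,0],[-0.02,0,0,0],[-0.03,0,0,0],[-0.03,0,0,0],[-0.03,0,0,0],[-0.03,0,0,0]]]'
python3 go.py 0.467 -0.1835 0.0475 1.535
```

```text
time_s: 4.65
ee_pos: [0.4542, -0.1574, 0.1689]
eef_rot: [3.141, 0.005, 1.541]
force: [-0.1, -1.0, -1.7]
grip_width: 0.0548
t 4.65 pos [ 0.4542 -0.1574  0.1689] rpy [3.141 0.005 1.541] rem [-0.0251  0.0135  0.1215] turn 0.006 F [-0.1 -1.  -1.7] w 0.0548
```

Shaker is held: the force is −1.7 N and the width is steady. Moving over the tray and lowering.

```bash
python3 -m handwheel '[[[-0.015,0.008,0.01,0],[-0.01,0.0055,0.015,0],[0,0,0.025,0],[0,0,0.025,0],[0,0,0.015,0],[0,0,0,0]]]'
python3 go.py 0.467 -0.1835 0.0475 1.535
```

```text
time_s: 5.25
ee_pos: [0.4673, -0.1886, 0.0803]
eef_rot: [3.138, 0.006, 1.536]
force: [-0.5, -0.3, -0.8]
grip_width: 0.0547
t 5.25 pos [ 0.4673 -0.1886  0.0803] rpy [3.138 0.006 1.536] rem [ 0.0053 -0.0006  0.0328] turn 0.001 F [-0.5 -0.3 -0.8] w 0.0547
```

```bash
python3 -m handwheel '[[[0.005,0,0.012,0],[0,0,0.01,0],[0,0,0.005,0],[0,0,0,0]]]'
python3 go.py 0.467 -0.1835 0.0475 1.535
```

```text
time_s: 5.65
ee_pos: [0.4685, -0.1834, 0.0538]
eef_rot: [3.135, 0.007, 1.537]
force: [0.0, -0.2, -1.5]
grip_width: 0.0544
t 5.65 pos [ 0.4685 -0.1834  0.0538] rpy [3.135 0.007 1.537] rem [-0.0001 -0.0015  0.0062] turn 0.002 F [ 0.  -0.2 -1.5] w 0.0544
```

```bash
python3 -m handwheel '[[[0,-0.001,0.004,0],[0,0,0.002,0],[0,0,0.001,0]]]'
python3 go.py 0.467 -0.1835 0.0475 1.535
python3 -m handwheel '[[[0,0,0.001,0],[0,0,0.001,0]]]'
python3 go.py 0.467 -0.1835 0.0475 1.535
```

```text
time_s: 5.95
ee_pos: [0.468, -0.1837, 0.0471]
eef_rot: [3.134, 0.008, 1.536]
force: [1.4, 0.6, 3.9]
grip_width: 0.0544
t 5.95 pos [ 0.468  -0.1837  0.0471] rpy [3.134 0.008 1.536] rem [ 0.0001 -0.001  -0.0004] turn 0.001 F [1.4 0.6 3.9] w 0.0544
time_s: 6.15
ee_pos: [0.4686, -0.1838, 0.047]
eef_rot: [3.132, 0.008, 1.536]
force: [-9.3, 4.4, 18.5]
grip_width: 0.0548
t 6.15 pos [ 0.4686 -0.1838  0.047 ] rpy [3.132 0.008 1.536] rem [ 0.0002 -0.0017 -0.0006] turn 0.001 F [-9.3  4.4 18.5] w 0.0548
```

```bash
python3 -m handwheel '[[[0,0,-0.0005,0],[0,0,0,0],[0,0,0,0],[0,0,0,0],[0,0,-0.01,0],[0,0,-0.03,0],[0,0,-0.04,0],[0,0,-0.04,0],[0,0,-0.02,0],[0,0,0,0]]]' 0.094
python3 go.py 0.588 -0.0225 0.20 1.53
```

```text
time_s: 7.15
ee_pos: [0.4669, -0.1825, 0.1962]
eef_rot: [3.131, 0.009, 1.536]
force: [0.3, -0.2, -0.0]
grip_width: 0.0936
t 7.15 pos [ 0.4669 -0.1825  0.1962] rpy [3.131 0.009 1.536] rem [ 0.1641  0.1155 -0.004 ] turn 0.006 F [ 0.3 -0.2 -0. ] w 0.0936
```

```bash
python3 -m handwheel '[[[0.03,0.021,0,0],[0.035,0.025,0,0],[0.035,0.025,0,0],[0.035,0.025,0,0],[0.025,0.015,0,0],[0,0,0,0]]]'
python3 go.py 0.588 -0.0225 0.074 1.53
python3 - <<'E'
from h import *
m=imaging.camera_model("wrist");im=imaging.camera("wrist");print(m['position'],m['attitude'])
t=imaging.camera("top")
a=np.zeros((400,800,3),np.uint8);a[:,:640]=im;a[:150,640:]=t[120:270,200:360]
a[150:300,640:]=t[120:270,280:440];cv2.imwrite("pics/w2.png",a[:,:,::-1])
E
```

```text
time_s: 7.75
ee_pos: [0.586, -0.021, 0.1919]
eef_rot: [3.135, 0.009, 1.533]
force: [-0.5, 0.4, -0.3]
grip_width: 0.0937
t 7.75 pos [ 0.586  -0.021   0.1919] rpy [3.135 0.009 1.533] rem [-0.0004  0.0013  0.1179] turn 0.003 F [-0.5  0.4 -0.3] w 0.0937
[ 0.50740271 -0.01691978  0.3521573 ] [-0.2802179   0.00934268  1.53383295]
```

View pics/w2.png

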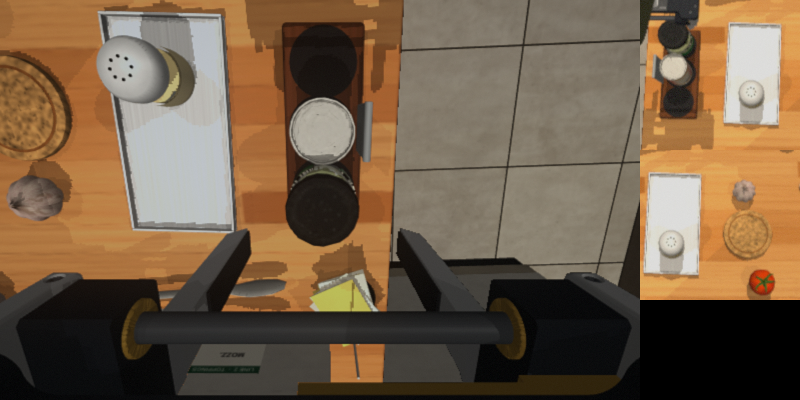

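Shaker stands upright in the tray's near half. Jar lid centre (322,210), tin top (323,131), bare near pad about (323,61), sticky notes beyond the jar at (345,300).

```bash
python3 - <<'E'
from h import *
m=imaging.camera_model("wrist")
for n,u,v,z in(('jar',322,210,.108),('tin',323,131,.086),('pad',323,61,.014),('notes',345,295,.02),('rFL',363,24,.014),('trayFL',233,230,.012),('trayFR',133,228,.012)):print(n,back(m,(u,v),z).round(4))
E
python3 -m handwheel '[[[0,0.001,0.02,0],[0,0,0.025,0],[0,0,0.025,0],[0,0,0.02,0],[0,0,0.01,0],[0,0,0,0]]]'
python3 go.py 0.588 -0.0225 0.074 1.53
```

```text
jar [ 0.5855 -0.0256  0.108 ]
tin [ 0.5211 -0.0225  0.086 ]
pad [ 0.4546 -0.0207  0.014 ]
notes [ 0.7275 -0.0035  0.02  ]
rFL [0.4223 0.0206 0.014 ]
trayFL [ 0.6382 -0.1371  0.012 ]
trayFR [ 0.6314 -0.2586  0.012 ]
time_s: 8.45
ee_pos: [0.5832, -0.0309, 0.0882]
eef_rot: [3.136, 0.01, 1.524]
force: [-0.1, -0.8, 0.1]
grip_width: 0.0942
t 8.45 pos [ 0.5832 -0.0309  0.0882] rpy [3.136 0.01  1.524] rem [0.0088 0.0043 0.0142] turn -0.006 F [-0.1 -0.8  0.1] w 0.0942
```

```bash
python3 -m handwheel '[[[0.007,0.0035,0.007,0],[0,0,0.007,0],[0,0,0,0]]]'
python3 go.py 0.587 -0.0245 0.074 1.53
```

```text
time_s: 8.75
ee_pos: [0.588, -0.0246, 0.0752]
eef_rot: [3.133, 0.01, 1.523]
force: [-0.6, 0.6, -0.1]
grip_width: 0.0939
t 8.75 pos [ 0.588  -0.0246  0.0752] rpy [3.133 0.01  1.523] rem [ 0.     -0.001   0.0012] turn -0.007 F [-0.6  0.6 -0.1] w 0.0939
```

```bash
python3 -m handwheel '[[[0,0,0,0],[0,0,0,0],[0,0,0,0],[0,0,0,0],[0,0,0,0],[0,0,0,0]]]' 0.04 30
python3 go.py 0.587 -0.0245 0.074 1.53
python3 -m handwheel '[[[0,0,-0.01,0],[0,0,-0.02,0],[0,0,-0.025,0],[0,0,-0.025,0],[0,0,-0.02,0],[-0.02,-0.001,0,0],[-0.03,-0.003,0,0],[-0.03,-0.003,0,0],[-0.03,-0.002,0,0],[-0.03,-0.002,0,0]]]'
python3 go.py 0.577 -0.1915 0.064 1.51
```

```text
time_s: 9.35
ee_pos: [0.5887, -0.0244, 0.0767]
eef_rot: [3.131, 0.01, 1.524]
force: [0.6, 1.0, -1.0]
grip_width: 0.0628
t 9.35 pos [ 0.5887 -0.0244  0.0767] rpy [3.131 0.01  1.524] rem [-0.0002 -0.0017  0.0026] turn -0.006 F [ 0.6  1.  -1. ] w 0.0628
time_s: 10.35
ee_pos: [0.5688, -0.1639, 0.1875]
eef_rot: [3.131, 0.011, 1.529]
force: [0.7, -0.0, -2.2]
grip_width: 0.0623
t 10.35 pos [ 0.5688 -0.1639  0.1875] rpy [3.131 0.011 1.529] rem [-0.026   0.0081  0.1239] turn 0.019 F [ 0.7 -0.  -2.2] w 0.0623
```

```bash
python3 -m handwheel '[[[-0.015,0.004,0.01,0.01],[-0.01,0.004,0.02,0.01],[0,0,0.025,0],[0,0,0.025,0],[0,0,0.012,0],[0,0,0,0]]]'
python3 go.py 0.577 -0.1915 0.066 1.51
```

```text
time_s: 10.95
ee_pos: [0.577, -0.1942, 0.0931]
eef_rot: [3.13, 0.011, 1.502]
force: [0.4, 0.2, -2.2]
grip_width: 0.0625
t 10.95 pos [ 0.577  -0.1942  0.0931] rpy [3.13  0.011 1.502] rem [ 0.003  -0.0005  0.0271] turn -0.008 F [ 0.4  0.2 -2.2] w 0.0625
```

```bash
python3 -m handwheel '[[[0.003,0,0.01,0],[0,0,0.008,0],[0,0,0.004,0],[0,0,0,0]]]'
python3 go.py 0.577 -0.1915 0.066 1.51
```

```text
time_s: 11.35
ee_pos: [0.5788, -0.1908, 0.0719]
eef_rot: [3.127, 0.011, 1.503]
force: [-0.5, 0.1, -1.9]
grip_width: 0.0629
t 11.35 pos [ 0.5788 -0.1908  0.0719] rpy [3.127 0.011 1.503] rem [-0.0008 -0.0019  0.0059] turn -0.007 F [-0.5  0.1 -1.9] w 0.0629
```

```bash
python3 -m handwheel '[[[0,-0.001,0.003,0],[0,0,0.003,0],[0,0,0.001,0]]]'
python3 go.py 0.577 -0.1915 0.066 1.51
```

```text
time_s: 11.65
ee_pos: [0.5784, -0.191, 0.0655]
eef_rot: [3.125, 0.012, 1.503]
force: [-0.6, 2.0, 3.5]
grip_width: 0.0627
t 11.65 pos [ 0.5784 -0.191   0.0655] rpy [3.125 0.012 1.503] rem [-0.0006 -0.0014 -0.0005] turn -0.007 F [-0.6  2.   3.5] w 0.0627
```

```bash
python3 -m handwheel '[[[0,0,0.001,0],[0,0,0,0]]]'
python3 go.py 0.577 -0.1915 0.066 1.51
python3 -m handwheel '[[[0,0,0,0],[0,0,0,0],[0,0,0,0],[0,0,0,0],[0,0,-0.01,0],[0,0,-0.03,0],[0,0,-0.04,0],[0,0,-0.04,0],[0,0,-0.02,0]]]' 0.094
python3 go.py 0.522 -0.0215 0.20 -0.04
```

```text
time_s: 11.85
ee_pos: [0.5792, -0.1911, 0.0658]
eef_rot: [3.123, 0.012, 1.503]
force: [0.7, -0.3, -3.0]
grip_width: 0.0625
t 11.85 pos [ 0.5792 -0.1911  0.0658] rpy [3.123 0.012 1.503] rem [-0.0005 -0.0021 -0.0002] turn -0.007 F [ 0.7 -0.3 -3. ] w 0.0625
time_s: 12.75
ee_pos: [0.5754, -0.189, 0.2109]
eef_rot: [3.127, 0.011, 1.502]
force: [-0.0, -0.4, 0.0]
grip_width: 0.0942
t 12.75 pos [ 0.5754 -0.189   0.2109] rpy [3.127 0.011 1.502] rem [ 0.1636 -0.0649  0.0081] turn 1.542 F [-0.  -0.4  0. ] w 0.0942
```

```bash
python3 -m handwheel '[[[0,0,0,0.148],[0,0,0,0.148],[0,0,0,0.148],[0,0,0,0.148],[0,0,0,0.148],[0,0,0,0.148],[0,0,0,0.148],[0,0,0,0.148],[0,0,0,0.148],[0,0,0,0.148]]]'
python3 go.py 0.522 -0.0215 0.19 -0.04
```

```text
time_s: 13.75
ee_pos: [0.5762, -0.1892, 0.2251]
eef_rot: [3.124, -0.027, 0.0]
force: [0.6, 0.4, -0.2]
grip_width: 0.0941
t 13.75 pos [ 0.5762 -0.1892  0.2251] rpy [ 3.124 -0.027  0.   ] rem [-0.0551 -0.1683  0.0306] turn 0.04 F [ 0.6  0.4 -0.2] w 0.0941
```

```bash
python3 -m handwheel '[[[0,0,0,0.04],[-0.012,-0.037,0.004,0],[-0.014,-0.042,0.005,0],[-0.014,-0.042,0.006,0],[-0.01,-0.03,0.005,0],[0,0,0,0]]]'
python3 go.py 0.522 -0.0215 0.17 -0.04
python3 - <<'E'
from h import *
m=imaging.camera_model("wrist");im=imaging.camera("wrist");print(m['position'],m['attitude'])
t=imaging.camera("top")
a=np.zeros((400,800,3),np.uint8);a[:,:640]=im;a[:150,640:]=t[120:270,200:360]
a[150:300,640:]=t[120:270,280:440];cv2.imwrite("pics/w3.png",a[:,:,::-1])
E
```

```text
time_s: 14.35
ee_pos: [0.532, -0.0324, 0.2048]
eef_rot: [3.124, -0.033, -0.051]
force: [0.5, -0.6, -0.5]
grip_width: 0.094
t 14.35 pos [ 0.532  -0.0324  0.2048] rpy [ 3.124 -0.033 -0.051] rem [-0.0117 -0.0109  0.0343] turn -0.011 F [ 0.5 -0.6 -0.5] w 0.094
[0.53171803 0.04851424 0.3641686 ] [-0.29033788 -0.0335807  -0.04947523]
```

View pics/w3.png

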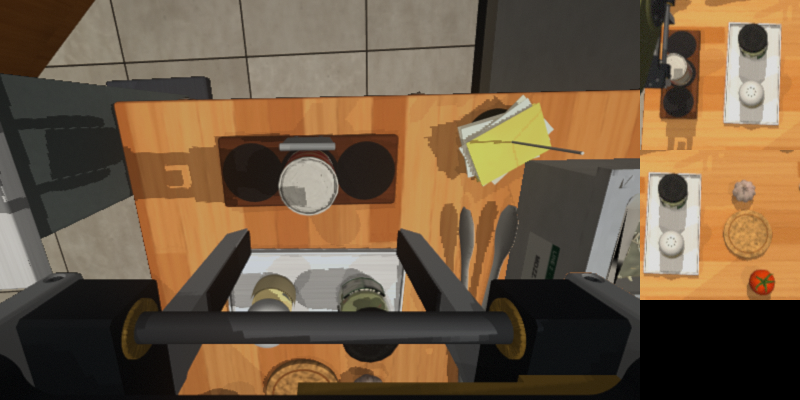

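Shaker and jar both stand in the tray. Tin top centre (309,186); bare pads at (251,172) and (368,171).

```bash
python3 - <<'E'
from h import *
m=imaging.camera_model("wrist")
P=[back(m,(u,v),z) for u,v,z in((309,186,.086),(251,172,.014),(368,171,.014))]
for p in P:print(p.round(4))
print('mid pads',((P[1]+P[2])/2).round(4),'sep',np.linalg.norm(P[1]-P[2]))
E
python3 -m handwheel '[[[-0.009,-0.009,0.01,-0.011],[0,0,0.02,0],[0,0,0.025,0],[0,0,0.025,0],[0,0,0.02,0],[0,0,0,0]]]'
python3 go.py 0.522 -0.0215 0.055 -0.04
```

```text
[ 0.5254 -0.0234  0.086 ]
[ 0.4568 -0.0204  0.014 ]
[ 0.5945 -0.0273  0.014 ]
mid pads [ 0.5256 -0.0238  0.014 ] sep 0.13790481103788335
time_s: 15.05
ee_pos: [0.5315, -0.0344, 0.1058]
eef_rot: [3.122, -0.041, -0.048]
force: [-0.2, -0.1, -0.3]
grip_width: 0.0938
t 15.05 pos [ 0.5315 -0.0344  0.1058] rpy [ 3.122 -0.041 -0.048] rem [-0.0121 -0.0135  0.0501] turn -0.008 F [-0.2 -0.1 -0.3] w 0.0938
```

```bash
python3 -m handwheel '[[[-0.009,-0.012,0.01,0],[-0.002,-0.001,0.02,0],[0,0,0.02,0],[0,0,0,0]]]'
python3 go.py 0.5225 -0.0215 0.055 -0.04
```

```text
time_s: 15.45
ee_pos: [0.5262, -0.0255, 0.0588]
eef_rot: [3.121, -0.047, -0.052]
force: [-0.7, -0.9, -0.1]
grip_width: 0.0941
t 15.45 pos [ 0.5262 -0.0255  0.0588] rpy [ 3.121 -0.047 -0.052] rem [-0.0041 -0.0039  0.0035] turn -0.012 F [-0.7 -0.9 -0.1] w 0.0941
```

```bash
python3 -c "
from h import *
q=ctrl.get_obs()['qpos'];print(q.round(4),q[1]+q[2]+q[4]-np.pi)"
python3 -m handwheel '[[[-0.004,-0.004,0.003,-0.01],[0,0,0,0],[0,0,0,0],[0,0,0,0],[0,0,0,0],[0,0,0,0]]]' 0.035 25
python3 go.py 0.5225 -0.0215 0.055 -0.04
```

```text
[-0.1094  0.4292  1.7721 -0.023   0.8928 -0.0429] -0.047531323777814105
time_s: 16.05
ee_pos: [0.5245, -0.0223, 0.0608]
eef_rot: [3.12, -0.052, -0.042]
force: [-1.9, 0.6, -1.4]
grip_width: 0.0579
t 16.05 pos [ 0.5245 -0.0223  0.0608] rpy [ 3.12  -0.052 -0.042] rem [-0.0023 -0.0009  0.0057] turn -0.002 F [-1.9  0.6 -1.4] w 0.0579
```

```bash
python3 -m handwheel '[[[0,0,-0.012,0],[0,0,-0.03,0],[0,0,-0.04,0],[0,0,-0.04,0],[0,0,-0.03,0]]]'
python3 go.py 0.488 -0.355 0.20 -0.04
```

```text
time_s: 16.55
ee_pos: [0.5146, -0.0184, 0.2169]
eef_rot: [3.121, -0.044, -0.042]
force: [-0.1, 0.1, -1.9]
grip_width: 0.0578
t 16.55 pos [ 0.5146 -0.0184  0.2169] rpy [ 3.121 -0.044 -0.042] rem [-0.013   0.337   0.0235] turn -0.002 F [-0.1  0.1 -1.9] w 0.0578
```

```bash
python3 -m handwheel '[[[-0.001,0.03,0,0],[-0.002,0.045,0,0],[-0.002,0.045,0,0],[-0.002,0.045,0,0],[-0.002,0.045,0,0],[-0.002,0.045,0,0],[-0.002,0.045,0,0],[0,0.025,0,0]]]'
python3 go.py 0.488 -0.355 0.20 -0.04
python3 - <<'E'
from h import *
m=imaging.camera_model("wrist");im=imaging.camera("wrist");print(m['position'],m['attitude'])
cv2.imwrite("pics/w4.png",im[:,:,::-1])
E
```

```text
time_s: 17.35
ee_pos: [0.4877, -0.3514, 0.2377]
eef_rot: [3.117, -0.061, -0.035]
force: [0.7, -0.3, -1.5]
grip_width: 0.0577
t 17.35 pos [ 0.4877 -0.3514  0.2377] rpy [ 3.117 -0.061 -0.035] rem [-0.0019  0.0026  0.0378] turn 0.005 F [ 0.7 -0.3 -1.5] w 0.0577
[ 0.48180762 -0.26923665  0.39628446] [-0.29763905 -0.0616526  -0.03398876]
```

View pics/w4.png

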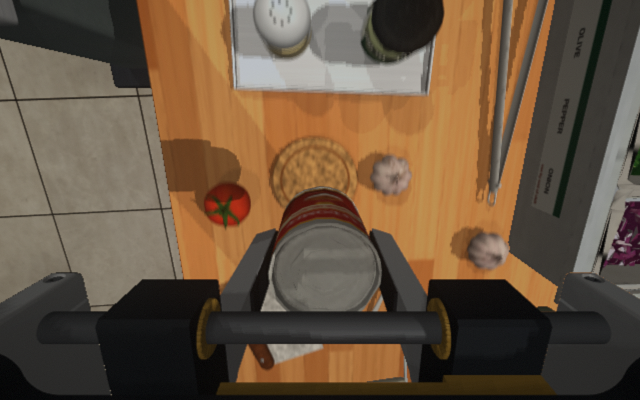

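Tin is held, leaning about 3.5° with the tool. Trivet centre about (314,177), tomato at (227,203), garlic at (391,175), all clear of the fingers.

```bash
python3 - <<'E'
from h import *
m=imaging.camera_model("wrist")
for n,u,v,z in(('c',314,177,.01),('L',271,177,.01),('R',357,177,.01),('top',314,137,.01),('garlic',391,175,.025),('tomato',227,203,.03),('tray corner',429,95,.012)):print(n,back(m,(u,v),z).round(4))
E
python3 -m handwheel '[[[0,0.002,0.03,0],[0,0,0.04,0],[0,0,0.03,0]]]'
python3 go.py 0.486 -0.354 0.0585 -0.04
```

```text
c [ 0.4902 -0.3595  0.01  ]
L [ 0.4345 -0.3568  0.01  ]
R [ 0.547  -0.3623  0.01  ]
top [ 0.4925 -0.3081  0.01  ]
garlic [ 0.5882 -0.3583  0.025 ]
tomato [ 0.3796 -0.3828  0.03  ]
tray corner [ 0.6363 -0.2629  0.012 ]
time_s: 17.7
ee_pos: [0.4942, -0.3623, 0.142]
eef_rot: [3.11, -0.069, -0.04]
force: [0.5, -0.1, -1.7]
grip_width: 0.0582
t 17.7 pos [ 0.4942 -0.3623  0.142 ] rpy [ 3.11  -0.069 -0.04 ] rem [-0.0143 -0.0105  0.0824] turn 0.0 F [ 0.5 -0.1 -1.7] w 0.0582
```

```bash
python3 -m handwheel '[[[-0.013,-0.008,0.02,0],[0,0,0.03,0],[0,0,0.02,0]]]'
python3 go.py 0.487 -0.3565 0.0585 -0.04
```

```text
time_s: 18.0
ee_pos: [0.4856, -0.3554, 0.0691]
eef_rot: [3.11, -0.068, -0.04]
force: [-0.4, -0.0, -1.4]
grip_width: 0.058
t 18.0 pos [ 0.4856 -0.3554  0.0691] rpy [ 3.11  -0.068 -0.04 ] rem [0.0007 0.0007 0.0107] turn 0.0 F [-0.4 -0.  -1.4] w 0.058
```

```bash
python3 -m handwheel '[[[0.001,0.001,0.008,0],[0,0,0.003,0]]]'
python3 go.py 0.487 -0.3565 0.0585 -0.04
python3 -m handwheel '[[[0,0,0.002,0]]]'
python3 go.py 0.487 -0.3565 0.0585 -0.04
```

```text
time_s: 18.2
ee_pos: [0.487, -0.3563, 0.0571]
eef_rot: [3.112, -0.066, -0.04]
force: [0.3, -0.4, 11.8]
grip_width: 0.0581
t 18.2 pos [ 0.487  -0.3563  0.0571] rpy [ 3.112 -0.066 -0.04 ] rem [ 0.0001  0.0002 -0.0014] turn 0.0 F [ 0.3 -0.4 11.8] w 0.0581
time_s: 18.3
ee_pos: [0.4873, -0.3568, 0.0568]
eef_rot: [3.111, -0.067, -0.039]
force: [-10.3, 5.6, 22.2]
grip_width: 0.0583
t 18.3 pos [ 0.4873 -0.3568  0.0568] rpy [ 3.111 -0.067 -0.039] rem [-0.0002 -0.0002 -0.0017] turn 0.001 F [-10.3   5.6  22.2] w 0.0583
```

```bash
python3 -m handwheel '[[[0,0,-0.001,0],[0,0,0,0],[0,0,0,0],[0,0,-0.003,0],[0,0,-0.03,0],[0,0,-0.045,0],[0,0,-0.045,0],[0,0,-0.03,0]]]' 0.082
python3 go.py 0.4686 -0.1838 0.18 1.53
python3 - <<'E'
from h import *
m=imaging.camera_model("wrist");im=imaging.camera("wrist");print(m['position'],m['attitude'])
t=imaging.camera("top")
a=np.zeros((400,800,3),np.uint8);a[:,:640]=im;a[:150,640:]=t[120:270,280:440]
s=imaging.camera("side");a[150:350,640:]=s[190:390,280:440];cv2.imwrite("pics/w5.png",a[:,:,::-1])
E
```

```text
time_s: 19.1
ee_pos: [0.4766, -0.351, 0.2169]
eef_rot: [3.112, -0.065, -0.039]
force: [-1.3, -0.3, 0.5]
grip_width: 0.0822
t 19.1 pos [ 0.4766 -0.351   0.2169] rpy [ 3.112 -0.065 -0.039] rem [-0.017  -0.1678  0.0309] turn -1.569 F [-1.3 -0.3  0.5] w 0.0822
[ 0.47032254 -0.26805014  0.37505167] [-0.30241726 -0.06658233 -0.03798175]
```

View pics/w5.png

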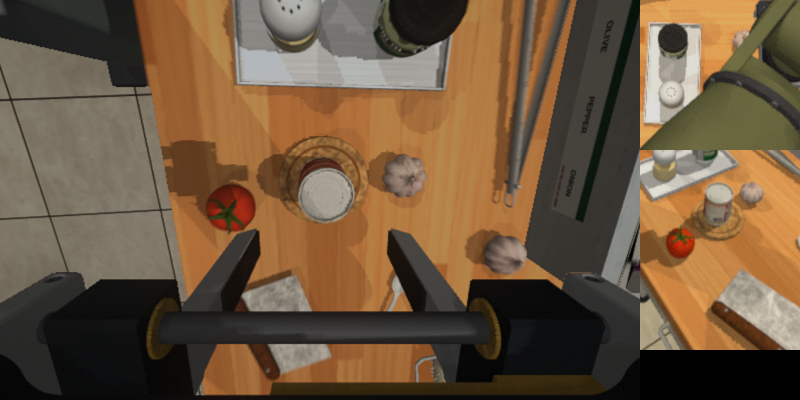

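Tin stands upright on the trivet: tin top (327,194), trivet spanning about 279–368 x 136–222, garlic and tomato undisturbed.

```bash
python3 - <<'E'
from h import *
m=imaging.camera_model("wrist")
for n,u,v,z in(('tin',327,194,.082),('L',279,179,.01),('R',368,179,.01),('T',324,136,.01),('B',324,222,.01),('c',323.5,179,.01),('sh',289,7,.085)):print(n,back(m,(u,v),z).round(4))
E
python3 -m handwheel '[[[0,0,0,-0.148],[0,0,0,-0.148],[0,0,0,-0.148],[0,0,0,-0.148],[0,0,0,-0.148],[0,0,0,-0.148],[0,0,0,-0.148],[0,0,0,-0.148],[0,0,0,-0.148],[0,0,0,-0.148]]]' 0.094
python3 go.py 0.4686 -0.1838 0.18 1.53
```

```text
tin [ 0.4908 -0.3546  0.082 ]
L [ 0.4374 -0.3533  0.01  ]
R [ 0.5479 -0.3593  0.01  ]
T [ 0.4947 -0.3039  0.01  ]
B [ 0.4906 -0.4135  0.01  ]
c [ 0.4921 -0.3563  0.01  ]
sh [ 0.4645 -0.1898  0.085 ]
time_s: 20.25
ee_pos: [0.4738, -0.3483, 0.2006]
eef_rot: [3.09, 0.014, 1.462]
force: [0.2, -0.2, -0.1]
grip_width: 0.0942
t 20.25 pos [ 0.4738 -0.3483  0.2006] rpy [3.09  0.014 1.462] rem [ 0.1633 -0.024   0.0172] turn -0.068 F [ 0.2 -0.2 -0.1] w 0.0942
```

```bash
python3 -m handwheel '[[[0,0,0,-0.068],[0.035,0,0,0],[0.045,0,0,0],[0.045,0,0,0],[0.035,0,0,0],[0,0,0,0]]]'
python3 go.py 0.4686 -0.1838 0.18 1.53
python3 - <<'E'
from h import *
m=imaging.camera_model("wrist");im=imaging.camera("wrist");print(m['position'],m['attitude'])
t=imaging.camera("top")
a=np.zeros((400,800,3),np.uint8);a[:,:640]=im;a[:150,640:]=t[120:270,280:440]
cv2.imwrite("pics/w6.png",a[:,:,::-1])
E
```

```text
time_s: 20.85
ee_pos: [0.4759, -0.1823, 0.1883]
eef_rot: [3.104, 0.01, 1.537]
force: [-1.1, -0.5, -0.6]
grip_width: 0.0942
t 20.85 pos [ 0.4759 -0.1823  0.1883] rpy [3.104 0.01  1.537] rem [-0.0017 -0.0075  0.008 ] turn 0.007 F [-1.1 -0.5 -0.6] w 0.0942
[ 0.39239634 -0.17814115  0.34607514] [-0.31121912  0.01090646  1.53776406]
```

View pics/w6.png

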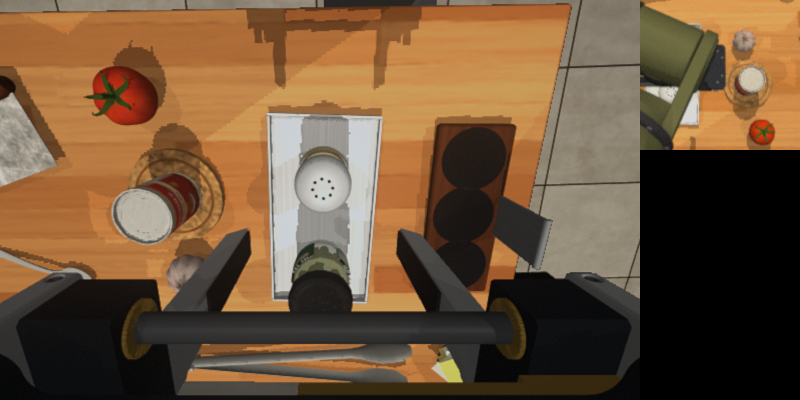

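Shaker hole ring at (322,188), jar lid about (320,293), near pad ellipse centre (474,158), tin and bystanders as before.

```bash
python3 - <<'E'
from h import *
m=imaging.camera_model("wrist")
for n,u,v,z in(('sh',322,188,.086),('jar',320,293,.097),('padN',474,158,.014),('padM',463,214,.014),('rNL',516,125,.014),('rNR',438,125,.014),('trayNL',383,116,.012),('trayNR',267,115,.012)):print(n,back(m,(u,v),z).round(4))
E
python3 -m handwheel '[[[-0.001,-0.006,0.02,0.007],[0,-0.001,0.04,0],[0,-0.001,0.04,0],[0,0,0.02,0],[0,0,0.01,0]]]'
python3 go.py 0.4686 -0.1838 0.047 1.53
```

```text
sh [ 0.4652 -0.1874  0.086 ]
jar [ 0.5671 -0.1928  0.097 ]
padN [ 0.4563 -0.0206  0.014 ]
padM [ 0.522  -0.0256  0.014 ]
rNL [0.4222 0.0197 0.014 ]
rNR [ 0.4194 -0.0629  0.014 ]
trayNL [ 0.4083 -0.1214  0.012 ]
trayNR [ 0.403  -0.2452  0.012 ]
time_s: 21.45
ee_pos: [0.4728, -0.1937, 0.0533]
eef_rot: [3.101, 0.012, 1.522]
force: [0.2, -0.5, 1.0]
grip_width: 0.094
t 21.45 pos [ 0.4728 -0.1937  0.0533] rpy [3.101 0.012 1.522] rem [ 0.0097 -0.0049  0.006 ] turn -0.008 F [ 0.2 -0.5  1. ] w 0.094
```

```bash
python3 -m handwheel '[[[0.01,-0.004,0.003,-0.008],[0,0,0.002,0]]]'
python3 go.py 0.4686 -0.1838 0.048 1.53
```

```text
time_s: 21.65
ee_pos: [0.4686, -0.1841, 0.0467]
eef_rot: [3.104, 0.012, 1.529]
force: [-0.0, 0.1, -0.2]
grip_width: 0.0937
t 21.65 pos [ 0.4686 -0.1841  0.0467] rpy [3.104 0.012 1.529] rem [ 0.0003  0.     -0.0013] turn -0.001 F [-0.   0.1 -0.2] w 0.0937
```

```bash
python3 -m handwheel '[[[0,0,0,0],[0,0,0,0],[0,0,0,0],[0,0,0,0],[0,0,0,0],[0,0,0,0]]]' 0.03 20
python3 go.py 0.4686 -0.1838 0.048 1.53
python3 -m handwheel '[[[0,0,-0.012,0],[0,0,-0.03,0],[0,0,-0.035,0],[0,0,-0.03,0],[0.02,0,0,0],[0.04,0,0,0],[0.04,0,0,0],[0.04,0,0,0]]]'
python3 go.py 0.4598 -0.0165 0.0581 1.53
```

```text
time_s: 22.25
ee_pos: [0.4703, -0.1849, 0.0501]
eef_rot: [3.098, 0.014, 1.529]
force: [-0.1, 0.4, -2.0]
grip_width: 0.0537
t 22.25 pos [ 0.4703 -0.1849  0.0501] rpy [3.098 0.014 1.529] rem [ 0.0011 -0.0018  0.002 ] turn -0.001 F [-0.1  0.4 -2. ] w 0.0537
time_s: 23.05
ee_pos: [0.4708, -0.0425, 0.1652]
eef_rot: [3.096, 0.015, 1.522]
force: [1.1, -0.9, -2.4]
grip_width: 0.0539
t 23.05 pos [ 0.4708 -0.0425  0.1652] rpy [3.096 0.015 1.522] rem [ 0.027  -0.0171  0.1061] turn -0.008 F [ 1.1 -0.9 -2.4] w 0.0539
```

```bash
python3 -m handwheel '[[[0.015,-0.013,0.01,-0.008],[0.01,-0.003,0.025,0],[0,-0.001,0.025,0],[0,0,0.015,0]]]'
python3 go.py 0.4605 -0.0165 0.0611 1.53
```

```text
time_s: 23.45
ee_pos: [0.4591, -0.0124, 0.0925]
eef_rot: [3.088, 0.015, 1.537]
force: [-0.3, -0.8, -1.7]
grip_width: 0.0541
t 23.45 pos [ 0.4591 -0.0124  0.0925] rpy [3.088 0.015 1.537] rem [-0.0035 -0.0001  0.0315] turn 0.007 F [-0.3 -0.8 -1.7] w 0.0541
```

```bash
python3 -m handwheel '[[[-0.003,0,0.012,0.007],[0,0,0.01,0]]]'
python3 go.py 0.4605 -0.0165 0.0611 1.53
```

```text
time_s: 23.65
ee_pos: [0.4601, -0.0159, 0.0702]
eef_rot: [3.088, 0.015, 1.53]
force: [-0.6, -0.5, -1.2]
grip_width: 0.0539
t 23.65 pos [ 0.4601 -0.0159  0.0702] rpy [3.088 0.015 1.53 ] rem [-0.0005 -0.0001  0.0091] turn -0.0 F [-0.6 -0.5 -1.2] w 0.0539
```

```bash
python3 -m handwheel '[[[-0.0005,0,0.006,0],[0,0,0.003,0]]]'
python3 go.py 0.4605 -0.0165 0.0611 1.53
python3 -m handwheel '[[[0,0,0.0015,0]]]'
python3 go.py 0.4605 -0.0165 0.0611 1.53
```

```text
time_s: 23.85
ee_pos: [0.461, -0.017, 0.0609]
eef_rot: [3.087, 0.015, 1.529]
force: [0.8, 1.6, 22.9]
grip_width: 0.054
t 23.85 pos [ 0.461  -0.017   0.0609] rpy [3.087 0.015 1.529] rem [ 0.0005 -0.0005 -0.0003] turn -0.001 F [ 0.8  1.6 22.9] w 0.054
time_s: 23.95
ee_pos: [0.4618, -0.017, 0.0606]
eef_rot: [3.086, 0.015, 1.529]
force: [-12.6, 4.6, 31.8]
grip_width: 0.0542
t 23.95 pos [ 0.4618 -0.017   0.0606] rpy [3.086 0.015 1.529] rem [ 0.0005 -0.0013 -0.0006] turn -0.001 F [-12.6   4.6  31.8] w 0.0542
```

```bash
python3 -m handwheel '[[[0,-0.001,-0.001,0]]]'
python3 go.py 0.4605 -0.0165 0.0611 1.53
python3 -m handwheel '[[[0,0,0,0],[0,0,0,0],[0,0,0,0],[0,0,0,0],[0,0,-0.01,0],[0,0,-0.03,0],[0,0,-0.045,0],[0,0,-0.045,0]]]' 0.094
python3 go.py 0.5792 -0.1911 0.19 1.503
```

```text
time_s: 24.05
ee_pos: [0.4611, -0.017, 0.0622]
eef_rot: [3.085, 0.015, 1.529]
force: [0.1, -0.2, -1.7]
grip_width: 0.0539
t 24.05 pos [ 0.4611 -0.017   0.0622] rpy [3.085 0.015 1.529] rem [ 0.0005 -0.0007  0.001 ] turn -0.001 F [ 0.1 -0.2 -1.7] w 0.0539
time_s: 24.85
ee_pos: [0.4516, -0.0148, 0.1938]
eef_rot: [3.093, 0.014, 1.528]
force: [-0.0, 0.1, 0.1]
grip_width: 0.0941
t 24.85 pos [ 0.4516 -0.0148  0.1938] rpy [3.093 0.014 1.528] rem [-0.1706  0.1345  0.0128] turn 0.025 F [-0.   0.1  0.1] w 0.0941
```

```bash
python3 -m handwheel '[[[-0.03,0.024,0,0.02],[-0.037,0.03,0,0],[-0.037,0.03,0,0],[-0.037,0.03,0,0],[-0.03,0.02,0,0]]]'
python3 go.py 0.5792 -0.1911 0.0658 1.503
python3 - <<'E'
from h import *
m=imaging.camera_model("wrist");im=imaging.camera("wrist");print(m['position'],m['attitude'])
t=imaging.camera("top")
a=np.zeros((500,800,3),np.uint8);a[:400,:640]=im;a[:150,640:]=t[120:270,200:360]
s=imaging.camera("side");a[150:350,640:]=s[110:310,240:400];cv2.imwrite("pics/w7.png",a[:,:,::-1])
E
```

```text
time_s: 25.35
ee_pos: [0.5799, -0.1964, 0.2179]
eef_rot: [3.076, 0.016, 1.513]
force: [-0.2, 0.9, -0.0]
grip_width: 0.0943
t 25.35 pos [ 0.5799 -0.1964  0.2179] rpy [3.076 0.016 1.513] rem [ 0.0077 -0.011   0.1516] turn 0.01 F [-0.2  0.9 -0. ] w 0.0943
[ 0.49218373 -0.18933205  0.37324856] [-0.33929326  0.01612508  1.51443579]
```

View pics/w7.png

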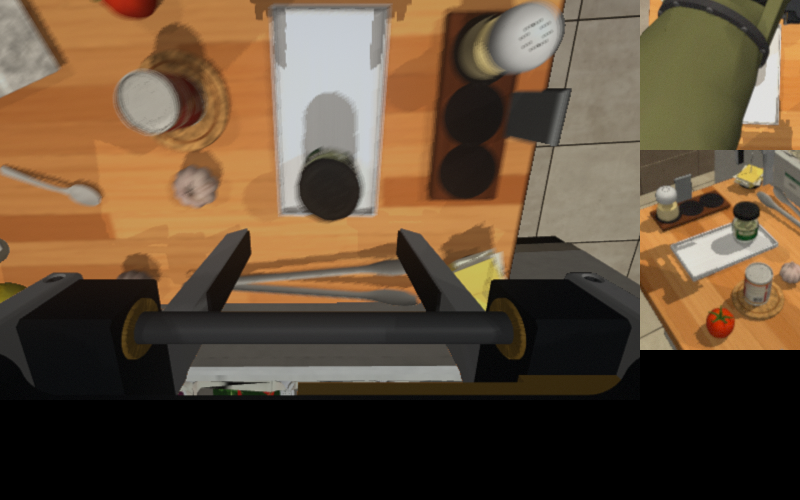

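Shaker stands upright on the near bay. Jar lid at (329,187), far pad centre (468,169), middle pad (474,112).

```bash
python3 - <<'E'
from h import *
m=imaging.camera_model("wrist")
for n,u,v,z in(('jar',329,187,.097),('padF',468,169,.014),('padM',474,112,.014),('shcap',527,37,.09),('tin',146,101,.082),('triv',176,95,.01)):print(n,back(m,(u,v),z).round(4))
E
python3 -m handwheel '[[[0.006,-0.006,0.03,0.01],[0,-0.003,0.04,0],[0,-0.003,0.03,0],[0,-0.003,0.025,0]]]'
python3 go.py 0.579 -0.1911 0.0658 1.503
```

```text
jar [ 0.5754 -0.1923  0.097 ]
padF [ 0.5869 -0.0247  0.014 ]
padM [ 0.5206 -0.0246  0.014 ]
shcap [ 0.4569 -0.0223  0.09  ]
tin [ 0.4881 -0.357   0.082 ]
triv [ 0.4828 -0.3625  0.01  ]
time_s: 25.9
ee_pos: [0.5726, -0.1883, 0.0937]
eef_rot: [3.069, 0.016, 1.503]
force: [0.1, -0.6, 1.3]
grip_width: 0.0943
t 25.9 pos [ 0.5726 -0.1883  0.0937] rpy [3.069 0.016 1.503] rem [-0.0019  0.0045  0.0283] turn 0.0 F [ 0.1 -0.6  1.3] w 0.0943
```

```bash
python3 -m handwheel '[[[-0.001,0.003,0.018,0],[0,0,0.009,0]]]'
python3 go.py 0.579 -0.1911 0.0658 1.503
```

```text
time_s: 26.1
ee_pos: [0.5756, -0.1874, 0.0649]
eef_rot: [3.072, 0.015, 1.505]
force: [0.3, -0.2, 0.1]
grip_width: 0.0936
t 26.1 pos [ 0.5756 -0.1874  0.0649] rpy [3.072 0.015 1.505] rem [-0.0035  0.0037 -0.0006] turn 0.002 F [ 0.3 -0.2  0.1] w 0.0936
```

```bash
python3 -m handwheel '[[[-0.0035,0.003,-0.0006,0],[0,0,0,0],[0,0,0,0],[0,0,0,0],[0,0,0,0]]]' 0.04 30
python3 go.py 0.579 -0.1911 0.0658 1.503
python3 -m handwheel '[[[0,0,-0.012,0],[0,0,-0.03,0],[0,0,-0.04,0],[0,0,-0.03,0],[0.02,0.003,0,0],[0.035,0.006,0,0],[0.04,0.006,0,0],[0.04,0.006,0,0]]]'
python3 go.py 0.588 -0.0244 0.08 1.53
```

```text
time_s: 26.6
ee_pos: [0.5789, -0.1901, 0.0692]
eef_rot: [3.07, 0.016, 1.506]
force: [-0.1, -0.2, -1.5]
grip_width: 0.0628
t 26.6 pos [ 0.5789 -0.1901  0.0692] rpy [3.07  0.016 1.506] rem [-0.0009 -0.      0.0034] turn 0.003 F [-0.1 -0.2 -1.5] w 0.0628
time_s: 27.4
ee_pos: [0.5993, -0.0547, 0.1917]
eef_rot: [3.067, 0.016, 1.499]
force: [0.2, -0.2, -1.8]
grip_width: 0.0629
t 27.4 pos [ 0.5993 -0.0547  0.1917] rpy [3.067 0.016 1.499] rem [ 0.0312 -0.0217  0.1099] turn -0.031 F [ 0.2 -0.2 -1.8] w 0.0629
```

```bash
python3 -m handwheel '[[[0.018,-0.012,0.01,-0.02],[0.012,-0.005,0.03,-0.01],[0,-0.002,0.03,0],[0,-0.001,0.015,0]]]'
python3 go.py 0.5885 -0.0244 0.0802 1.53
```

```text
time_s: 27.8
ee_pos: [0.5889, -0.0186, 0.1089]
eef_rot: [3.06, 0.019, 1.536]
force: [-0.9, 1.2, -2.3]
grip_width: 0.0627
t 27.8 pos [ 0.5889 -0.0186  0.1089] rpy [3.06  0.019 1.536] rem [-0.0053 -0.0025  0.0287] turn 0.006 F [-0.9  1.2 -2.3] w 0.0627
```

```bash
python3 -m handwheel '[[[-0.005,-0.002,0.012,0.006],[0,0,0.009,0]]]'
python3 go.py 0.5885 -0.0244 0.0802 1.53
```

```text
time_s: 28.0
ee_pos: [0.588, -0.0241, 0.0874]
eef_rot: [3.06, 0.018, 1.53]
force: [0.1, 0.2, -2.7]
grip_width: 0.0624
t 28.0 pos [ 0.588  -0.0241  0.0874] rpy [3.06  0.018 1.53 ] rem [-0.0002 -0.0001  0.0072] turn -0.0 F [ 0.1  0.2 -2.7] w 0.0624
```

```bash
python3 -m handwheel '[[[-0.0003,0,0.005,0],[0,0,0.002,0]]]'
python3 go.py 0.5885 -0.0244 0.0802 1.53
python3 -m handwheel '[[[0,0,0.0008,0]]]'
python3 go.py 0.5885 -0.0244 0.0802 1.53
```

```text
time_s: 28.2
ee_pos: [0.5887, -0.0252, 0.0802]
eef_rot: [3.06, 0.018, 1.529]
force: [0.6, 0.4, -1.2]
grip_width: 0.0626
t 28.2 pos [ 0.5887 -0.0252  0.0802] rpy [3.06  0.018 1.529] rem [ 0.0008 -0.0003  0.    ] turn -0.001 F [ 0.6  0.4 -1.2] w 0.0626
time_s: 28.3
ee_pos: [0.5892, -0.0253, 0.0799]
eef_rot: [3.059, 0.018, 1.528]
force: [-0.0, 2.3, 0.2]
grip_width: 0.0625
t 28.3 pos [ 0.5892 -0.0253  0.0799] rpy [3.059 0.018 1.528] rem [ 0.0009 -0.0007 -0.0003] turn -0.002 F [-0.   2.3  0.2] w 0.0625
```

Almost down: the force is going from −2.3 towards zero. One more millimetre with a small correction.

```bash
python3 -m handwheel '[[[0.0008,-0.0005,0.0015,0]]]'
python3 go.py 0.5885 -0.0244 0.0802 1.53
python3 -m handwheel '[[[0,-0.0005,0,0],[0,-0.0005,0,0],[0,0,0,0],[0,0,0,0],[0,0,-0.01,0],[0,0,-0.03,0],[0,0,-0.045,0],[0,0,-0.04,0],[0,0,-0.03,0]]]' 0.094
python3 go.py 0.5 0.15 0.25 1.53
```

```text
time_s: 28.4
ee_pos: [0.5899, -0.0251, 0.0798]
eef_rot: [3.056, 0.019, 1.528]
force: [-0.4, -6.7, 11.1]
grip_width: 0.0625
t 28.4 pos [ 0.5899 -0.0251  0.0798] rpy [3.056 0.019 1.528] rem [ 0.0006 -0.0013 -0.0005] turn -0.002 F [-0.4 -6.7 11.1] w 0.0625
time_s: 29.3
ee_pos: [0.5737, -0.021, 0.2396]
eef_rot: [3.061, 0.018, 1.529]
force: [0.6, -0.4, -0.8]
grip_width: 0.0938
t 29.3 pos [ 0.5737 -0.021   0.2396] rpy [3.061 0.018 1.529] rem [ 0.1675 -0.0795 -0.02  ] turn -0.001 F [ 0.6 -0.4 -0.8] w 0.0938
```

```bash
python3 -m handwheel '[[[0.03,-0.015,-0.01,0],[0.035,-0.03,-0.01,0],[0.035,-0.03,0,0],[0.035,-0.03,0,0],[0.035,-0.03,0,0],[0.035,-0.03,0,0],[0.03,-0.02,0,0],[0,0,0,0]]]'
python3 go.py 0.35 0.25 0.25 1.53
python3 - <<'E'
from h import *
t=imaging.camera("top");s=imaging.camera("side")
cv2.imwrite("pics/top9.png",t[:,:,::-1])
a=np.zeros((600,800,3),np.uint8)
r=cv2.resize(t[132:252,205:305],None,fx=4,fy=4,interpolation=cv2.INTER_CUBIC);a[:480,:400]=r
r=cv2.resize(t[140:270,350:440],None,fx=3,fy=3,interpolation=cv2.INTER_CUBIC);a[:390,400:670]=r
r=cv2.resize(s[115:215,240:400],None,fx=2,fy=2,interpolation=cv2.INTER_CUBIC);a[395:595,410:730]=r
cv2.imwrite("pics/f1.png",a[:,:,::-1])
E
```

```text
time_s: 30.1
ee_pos: [0.3912, 0.2291, 0.2507]
eef_rot: [3.045, 0.015, 1.525]
force: [0.0, -0.8, -0.2]
grip_width: 0.0938
t 30.1 pos [0.3912 0.2291 0.2507] rpy [3.045 0.015 1.525] rem [ 0.0191 -0.042  -0.0036] turn -0.005 F [ 0.  -0.8 -0.2] w 0.0938
```

View pics/f1.png

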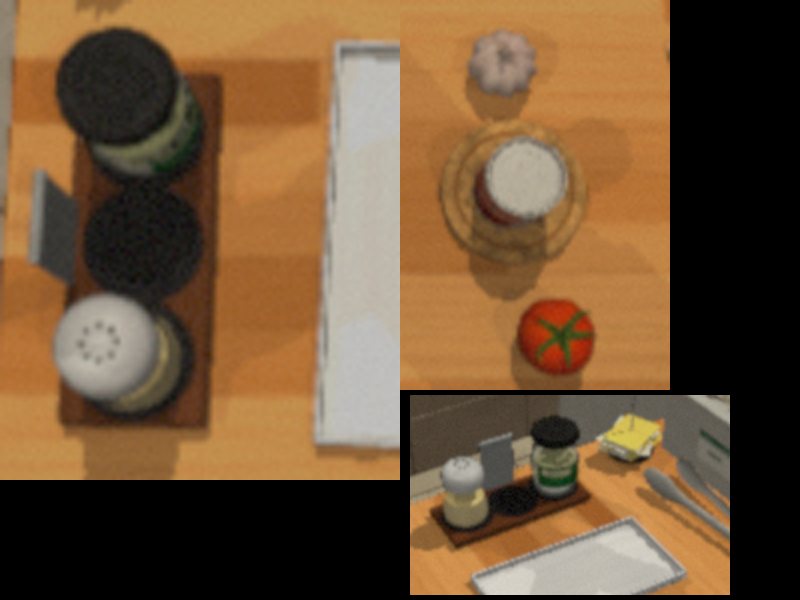

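All upright: shaker cap (99,341), jar lid (116,87), tin top (525,181), trivet centre about (513,191). I'll compare with the first picture numerically.

Run:
```python
from h import *
m=imaging.camera_model("top")
A=cv2.imread("pics/top0.png",0).astype(np.float32);B=cv2.imread("pics/top9.png",0).astype(np.float32)
up=lambda I:cv2.resize(I,None,fx=8,fy=8,interpolation=cv2.INTER_CUBIC)
def sh(n,x,y,w,h,z):
    t=up(A[y:y+h,x:x+w]);s=up(B[y-6:y+h+6,x-6:x+w+6])
    r=cv2.matchTemplate(s,t,cv2.TM_CCOEFF_NORMED);_,v,_,l=cv2.minMaxLoc(r)
    d=(l[0]/8-6,l[1]/8-6);c=(x+w/2,y+h/2)
    print(n,'px shift',d,'score',round(v,3),'mm',((back(m,(c[0]+d[0],c[1]+d[1]),z)-back(m,c,z))*1e3).round(1)[:2])
sh('shaker cap',219,205,26,26,.097);sh('jar lid',217,139,34,32,.108)
sh('garlic',371,147,28,26,.03);sh('tomato',388,238,28,30,.04);sh('rack ref',205,180,14,25,.1);sh('tray ref',285,140,60,30,.012)
f=lambda x,y,z:back(m,((x-400+.5)/3-.5+350,(y+.5)/3-.5+140),z).round(4)
print('tin',f(525,181,.082),'trivet',f(513,191,.01))
```

```text
shaker cap px shift (-0.125, 0.5) score 0.986 mm [-1.   0.2]
jar lid px shift (1.0, -0.625) score 0.992 mm [ 1.3 -2.1]
garlic px shift (0.0, 0.0) score 0.995 mm [0. 0.]
tomato px shift (-0.125, 0.0) score 0.972 mm [0.  0.3]
rack ref px shift (0.0, 0.125) score 0.991 mm [-0.3 -0. ]
tray ref px shift (0.0, 0.0) score 0.992 mm [0. 0.]
tin [ 0.4867 -0.3527  0.082 ] trivet [ 0.4915 -0.3573  0.01  ]
```

Shaker is back within 1 mm and the jar within about 2.5 mm of where they started. The tin is a few mm from the trivet's middle, and the bystanders haven't moved. Handing in.

```bash
python3 -c "
from station import ctrl
print(ctrl.hand_in(), ctrl.get_obs()['time_s'])"
```

```text
the job is handed in; nothing more can be done
the job is handed in; nothing more can be done
```

I finished the job in the order asked and handed it in at about 30 s of the 125 s. I moved the shaker and then the jar into the tray, stood the tin on the trivet, then put the shaker back in the near bay and the jar back in the far bay. Everything is released, with the arm clear.

- **Last picture check (top and side cameras):** all three containers stand upright. Compared with the first picture, the shaker is within about 1 mm of its start and the jar within about 2.5 mm. The garlic and tomato have not measurably moved.
- **Tin position, where the checks disagree:** the top camera puts it about 6–7 mm from the trivet's centre, the wrist camera only 2–3 mm. I left it as it was.
- **Tool tilt:** the tool gradually leaned to about 4–5° over the run, because the moves could not correct tilt. The tin was set down leaning about 4° and settled flat. The shaker and jar may have dropped up to about a millimetre on release at some placings.
- **Forces:** the highest wrist force I saw was about 35 N, when setting the shaker back.

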